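Tip the nuts into the picking corner of a tote and hold it out

ROBOT

A 6-joint arm with a two-finger parallel gripper is mounted at the origin on the work surface. World frame = base frame: x ahead of the robot, y to its left, z up, the work surface at z = 0. Lengths are in m, angles in rad, forces in N, time in s.
With the tool pointing down it reaches from about 0.35 to 0.975 m from the base axis. Payload 4.9 kg.
Tool frame: the origin (TCP) lies on the centre line of the jaws, within the pads' length; the fingertips stand 14 mm ahead of it and the grasp point (between the pads) lies 5 mm behind it; z points along the fingers, y is the line along which they close (so a half turn about z gives the same grasp; the last joint's range is limited). The gripper opens to 85 mm and grips with 20 to 120 N. Pads are 22 mm wide; open, the fingers measure 114 mm over their backs; the gripper's body (76 mm by 85 mm) begins 54 mm behind the grasp point. The pads swing forward as they close: fully open they stand 13 mm farther back than shut.
Start: joints at [1.201, 0.053, 1.613, -0, 1.476, -0.119], TCP at [0.155, 0.605, 0.245] pointing down, gripper open.
Joint ranges: [-3.01, 3.01], [-1.01, 2.22], [0.06, 2.58], [-1.02, 4.17], [0.09, 2.62], [-3.14, 3.14]. Speed limits (rad/s): [2.57, 2.57, 3.14, 3.14, 3.14, 3.14].

INTERFACE

Orientations are given as a unit quaternion [w, x, y, z].
In Python, from plant import * gives the robot as it stands.
- The arm moves only by the tool send_rows, never from a script. Its argument "steps" is a list of rows, each an object with "translation": the shift along the tool's x, y, z in cm, a list of three; "delta_rot": the turn, a rotation vector about the tool's x, y, z in rad, a list of three; "jaw": the finger opening in cm, from 0 to 8.54. In form: [{"translation": [dx, dy, dz], "delta_rot": [rx, ry, rz], "jaw": jaw}, ...]. A call has exactly 8 rows; each row is the pose to reach, as a shift and turn from the pose commanded when the call began, along the tool's axes at that moment; what a row does not reach only later rows make up. A row lasts 1/10 s, in which the tool goes at most 50 mm and 8.59 degrees, less where a joint would pass 70% of its speed; a pose out of reach is approached as far as the arm can. A call with a gripper value outside its range is refused whole. The fingers move at their own pace and stop on an object; the grip force is fixed at half the most. Time passes only in rows, so rows that repeat a pose let the fingers close, or fill a call up. It gives the time, the measured TCP pose, the force, the opening and the grip force at its end, in the units of the state.
- state(): the state, without advancing time (a new reading comes with each control period).
- grab_frame(name): name is "scene" or "top" or "wrist"; returns a dict with "pixels" (384x512x3 uint8, blue, green, red), "range_z" (384x512 float32, m along the optical axis (not along the pixel's ray), 0 where there is no reading), "fx", "fy", "cx", "cy" (pixels), "rvec" (rotation vector, rad) and "tvec" (3), from world to camera coordinates, as OpenCV has them. Camera axes: x right, y down, z forward; pixel columns grow to the right and rows downward; lengths in m; the calibration is good to about 2 mm. The wrist camera is an equidistant fisheye: a pixel r from the principal point sees the ray r / f radians off the axis. A picture is of the moment at which its call begins.
- job_done(): hands the job in; it is judged then, once.
The state is a dict: "time": time; "joint_pos": joint angles; "joint_vel": joint speeds; "joint_efforts": joint torques, N m; "tool_pos": TCP position; "tool_rot": TCP orientation; "contact_force": force on the tool from outside, world axes, zero at the start; "ft_torque": the same for the moment, N m; "gripper_width": opening from 0.0 (shut) to 1.0 (fully open); "grasp_force": force on a finger pad.
Only numpy, scipy, OpenCV 4.12 (cv2) and the standard library are available. Lean on these libraries where they do the work, as an engineer would, in place of code of your own. Each camera call takes 0.05 s, during which the arm holds its last target. There are 200 camera calls.

TASK

I have only one hand free in the switch cabinet: pick up the grey tote of brass nuts, tip it until all five nuts have slid together into its cut-off picking corner, and finish while still holding it tilted like that, steady in the gripper and at least 6 cm clear of the trolley top, so that I can take them out. Don't spill a nut, and leave the blue tote, the bottle and the screwdriver as they are.

Things in the scene. Friction and masses are not known exactly. Their poses are not given: they have to be found in the camera images.
- tote: grey open plastic tote, white card on its front, 0.18 to 0.31 kg, loose. Inside 136 (x) x 96 (y) x 62 mm deep; walls and floor 3 mm, rim 65 mm up, with a 4 mm ledge outside. Origin: centre of its underside; z up, x to the rear end with the hand grip, -x the front. The front-left corner (-x, +y) is cut off at 45 degrees. Rear end away from the robot, yaw -0.5 to 0.7 rad.
- tote_grip (a point): middle of the hand grip at the rear of the grey tote, at x = 73, y = 0, z = 50 mm of the tote: the end wall is 10 mm thick there (along x), 70 mm wide (along y), from 25 mm up to the rim at 65 mm. Can be pinched from above, one finger inside and one outside the tote. Moves with the tote; axes as the tote's.
- tote_corner (a point): picking corner of the grey tote: middle of the foot of its cut-off wall, on the inner floor, at x = -53, y = 33, z = 3 mm of the tote. The cut takes 30 mm off each side; its low lip reaches 35 mm above the underside, the other walls 65. Moves with the tote; axes as the tote's.
- nut1: brass hexagon nut, 19 mm across flats, 10 mm high, 17 g, lying flat and loose in the grey tote. Origin: centre of its underside, z up. Nuts and tote are smooth: a nut starts to slide when the floor leans 9 to 14 degrees; rubbing along a wall as well it needs up to 25. 40 degrees towards the picking corner brings all down in a second or two.
- nut2: brass hexagon nut, 19 mm across flats, 10 mm high, 17 g, lying flat and loose in the grey tote. Origin: centre of its underside, z up.
- nut3: brass hexagon nut, 19 mm across flats, 10 mm high, 17 g, lying flat and loose in the grey tote. Origin: centre of its underside, z up.
- nut4: brass hexagon nut, 19 mm across flats, 10 mm high, 17 g, lying flat and loose in the grey tote. Origin: centre of its underside, z up.
- nut5: brass hexagon nut, 19 mm across flats, 10 mm high, 17 g, lying flat and loose in the grey tote. Origin: centre of its underside, z up.
- blue_tote: blue tote of the same shape and size as the grey one, with black screws in it, 0.55 kg, loose. To be left alone. Origin: centre of its underside, axes as for the grey one.
- bottle: green bottle with a red cap, 68 mm in diameter, 210 mm high, standing loose. To be left alone. Origin: centre of its underside.
- screwdriver: screwdriver with an orange handle 26 mm thick, 200 mm long, lying loose along its own x axis. To be left alone. Origin: middle of its length, on the trolley top.
- trolley: the tool trolley's black top, the work surface at z = 0. Origin: the centre of the top, level with it.

How it is judged:
By the outcome, as a careful person would: the job done as asked, in the order asked, and still so for the second after the job is handed in, while the arm keeps its last pose, push and grip.
It also fails if it takes over 38 s, if anything falls off the work surface, if the arm or the gripper's body presses on something with over 40 N, if the wrist force passes 120 N, or if a joint passes its speed limit or range.

## Working session

There is one attempt and no reset: what is moved stays moved. The work goes in short steps, Python scripts to look and compute and a tool call to move; the robot and the scene stay as the last step left them, time stands still between calls to the robot, and variables do not carry over. Pictures are saved under pics/ and viewed, at most 10 in all, crops included, and the job is handed in when it is done.

Besides the shell and the picture viewer there is one more tool, called after "Emit:" as a command line: name --argument value ..., lists and objects as JSON in quotes. send_rows: Moves the arm, as the interface text tells. Its arguments: {"type":"object","properties":{"steps":{"type":"array","items":{"type":"object","properties":{"translation":{"type":"array","items":{"type":"number"}},"delta_rot":{"type":"array","items":{"type":"number"}},"jaw":{"type":"number"}}}}},"required":["steps"]}

```bash
mkdir -p pics; ls
cat > h.py <<'E'
from plant import *
import numpy as np, cv2
from scipy.spatial.transform import Rotation as R
def cam(n):
    f=grab_frame(n); f['R']=cv2.Rodrigues(np.array(f['rvec'],float))[0]; f['t']=np.array(f['tvec'],float).ravel(); return f
def cloud(f):
    z=f['range_z']; v,u=np.mgrid[:z.shape[0],:z.shape[1]]
    P=np.stack([(u-f['cx'])/f['fx']*z,(v-f['cy'])/f['fy']*z,z],-1)
    return (P-f['t'])@f['R']
def tool():
    s=state(); q=s['tool_rot']; return np.array(s['tool_pos']),R.from_quat([q[1],q[2],q[3],q[0]])
E
python3 - <<'E'
from h import *
for n in ['top','scene']:
    f=cam(n); cv2.imwrite(f'pics/{n}0.png',f['pixels']); np.save(f'{n}0.npy',cloud(f)); print(n,-f['R'].T@f['t'])
p,r=tool();print(state());print(r.as_matrix().round(3))
E
```

```text
pics
top [0.35543605 0.00576932 1.3421126 ]
scene [ 0.90805589 -0.57224211  0.8314527 ]
{'time': 0.1, 'joint_pos': array([ 1.20097375e+00,  5.33254879e-02,  1.61417199e+00,  1.35776031e-05,
        1.47595686e+00, -1.19009333e-01]), 'joint_vel': array([-0.00076796, -0.00298179, -0.00178783, -0.00250195, -0.00031848,
       -0.00078729]), 'joint_efforts': array([ 9.55856194e-05, -3.94907892e+01, -3.71362102e+01, -9.98949395e-05,
        3.99890167e-03,  2.20777849e-06]), 'tool_pos': array([0.15492799, 0.60494431, 0.24415529]), 'tool_rot': array([-2.31811516e-04,  1.25078764e-01,  9.92146379e-01, -9.01543044e-04]), 'contact_force': array([-1.11572398,  0.01641085,  0.67373558]), 'ft_torque': array([ 0.01790712,  0.00426661, -0.0407264 ]), 'grasp_force': 0.0, 'gripper_width': 1.0001216152738206}
[[-0.969  0.248 -0.001]
 [ 0.248  0.969 -0.002]
 [ 0.    -0.002 -1.   ]]
```

View pics/top0.png

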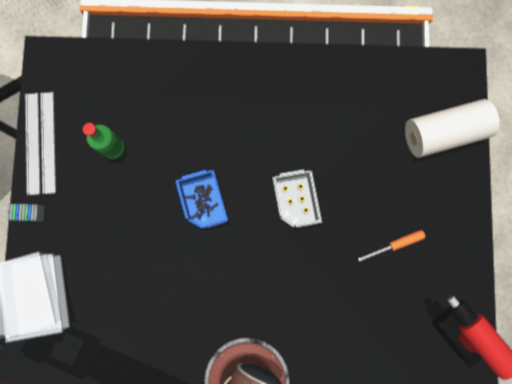

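View pics/scene0.png

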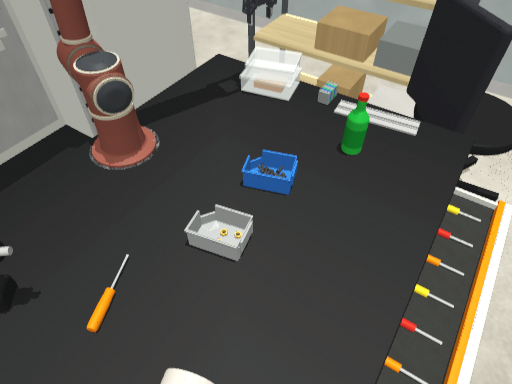

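The top view shows the grey tote at about (297,198), its grip end up at (293,172) and the cut corner at (281,222). The blue tote is at (202,199), the bottle at (104,142) and the screwdriver at (392,247). In the scene view the grey tote is at (220,232).

Run:
```python
from h import *
P=np.load('top0.npy'); im=cv2.imread('pics/top0.png')
for nm,(a,b,c,d) in dict(grey=(160,240,262,332),blue=(160,240,168,235)).items():
    Q=P[a:b,c:d].reshape(-1,3); Q=Q[np.isfinite(Q).all(1)]
    rim=Q[(Q[:,2]>.055)&(Q[:,2]<.075)]
    r=cv2.minAreaRect((rim[:,:2]*1000).astype(np.float32)); print(nm,len(rim),r,cv2.boxPoints(r).round())
    h=np.histogram(Q[:,2],bins=np.arange(-.01,.09,.01));print(h[0])
# nuts by colour
hsv=cv2.cvtColor(im,cv2.COLOR_BGR2HSV); m=cv2.inRange(hsv,(15,90,60),(35,255,255)); 
n,_,st,ce=cv2.connectedComponentsWithStats(m)
for i in range(1,n):
    u,v=ce[i].round().astype(int)
    if 262<u<332 and 160<v<240: print('nut',ce[i].round(),st[i,4],P[v,u].round(3))
```

```text
grey 432 ((507.7157287597656, -123.73648071289062), (153.06752014160156, 110.4253921508789), 11.928261756896973) [[ 421.  -86.]
 [ 444. -194.]
 [ 594. -162.]
 [ 571.  -54.]]
[2308 2481  167   47   71   50   65  386    6]
blue 424 ((498.0638427734375, 140.68682861328125), (153.39797973632812, 110.19607543945312), 17.662452697753906) [[408. 170.]
 [442.  65.]
 [588. 111.]
 [554. 216.]]
[1970 2290  273  247   74   40   53  381    9]
nut [300. 186.] 21 [ 0.55  -0.14   0.003]
nut [285. 188.] 17 [ 0.543 -0.096  0.002]
nut [302. 199.] 18 [ 0.512 -0.146 -0.001]
nut [290. 201.] 19 [ 0.505 -0.112 -0.   ]
nut [305. 210.] 18 [ 0.48  -0.155  0.003]
```

Emit:
send_rows --steps '[{"translation": [-2,-2,0.2],"delta_rot": [0,0,0.04],"jaw": 8},{"translation": [-4.6,-4.6,0.4],"delta_rot": [0,0,0.1],"jaw": 7},{"translation": [-7.6,-7.6,0.6],"delta_rot": [0,0,0.15],"jaw": 6},{"translation": [-10.6,-10.6,0.8],"delta_rot": [0,0,0.2],"jaw": 5},{"translation": [-13.6,-13.6,1],"delta_rot": [0,0,0.25],"jaw": 4.5},{"translation": [-16.6,-16.6,1.2],"delta_rot": [0,0,0.3],"jaw": 4.5},{"translation": [-19.6,-19.6,1.4],"delta_rot": [0,0,0.35],"jaw": 4.5},{"translation": [-22.6,-22.6,1.6],"delta_rot": [0,0,0.4],"jaw": 4.5}]'

```text
time: 0.9
tool_pos: [0.3182, 0.3287, 0.2288]
tool_rot: [-0.0, 0.32, 0.947, -0.0]
contact_force: [1.0, 0.2, 0.7]
gripper_width: 0.529
grasp_force: 0.0
```

```bash
cat >> h.py <<'E'
def delta(p,Rm):
    "print shift (cm) and turn (rad) in tool axes to world TCP p, orientation matrix Rm"
    q,r=tool(); print('t',state()['time'],'tcp',q.round(4),'shift cm',(r.inv().apply(np.array(p)-q)*100).round(2),'rotvec',(r.inv()*R.from_matrix(Rm)).as_rotvec().round(3))
def down(yaw):  # tool y along yaw, z down
    y=np.array([np.cos(yaw),np.sin(yaw),0]); z=np.array([0,0,-1.]); return np.c_[np.cross(y,z),y,z]
E
python3 -c "
from h import *
delta([.578,-.109,.20],down(.208))"
```

```text
t 0.9 tcp [0.3182 0.3287 0.2288] shift cm [-47.22 -19.01   2.89] rotvec [-0.    0.    0.71]
```

Emit:
send_rows --steps '[{"translation": [-3.2,-1.3,0.2],"delta_rot": [0,0,0.05],"jaw": 4.5},{"translation": [-6.8,-2.7,0.4],"delta_rot": [0,0,0.1],"jaw": 4.5},{"translation": [-10.4,-4.2,0.6],"delta_rot": [0,0,0.16],"jaw": 4.5},{"translation": [-14,-5.6,0.8],"delta_rot": [0,0,0.22],"jaw": 4.5},{"translation": [-17.6,-7.1,1],"delta_rot": [0,0,0.28],"jaw": 4.5},{"translation": [-21.2,-8.5,1.2],"delta_rot": [0,0,0.34],"jaw": 4.5},{"translation": [-24.8,-10,1.5],"delta_rot": [0,0,0.4],"jaw": 4.5},{"translation": [-28.4,-11.4,1.8],"delta_rot": [0,0,0.46],"jaw": 4.5}]'

```text
time: 1.7
tool_pos: [0.4751, 0.0661, 0.2109]
tool_rot: [-0.0, 0.528, 0.849, -0.0]
contact_force: [-0.2, -0.2, -0.2]
gripper_width: 0.528
grasp_force: 0.0
```

```bash
python3 -c "
from h import *
delta([.578,-.109,.20],down(.208))"
```

```text
t 1.7 tcp [0.4751 0.0661 0.2109] shift cm [-20.25   1.5    1.08] rotvec [-0.    -0.     0.249]
```

Emit:
send_rows --steps '[{"translation": [-3.6,0.3,0.2],"delta_rot": [0,0,0.05],"jaw": 4.5},{"translation": [-7.2,0.6,0.4],"delta_rot": [0,0,0.1],"jaw": 4.5},{"translation": [-10.8,0.8,0.6],"delta_rot": [0,0,0.15],"jaw": 4.5},{"translation": [-14,1,0.8],"delta_rot": [0,0,0.19],"jaw": 4.5},{"translation": [-17,1.3,0.9],"delta_rot": [0,0,0.22],"jaw": 4.5},{"translation": [-19.2,1.4,1],"delta_rot": [0,0,0.24],"jaw": 4.5},{"translation": [-20.2,1.5,1.1],"delta_rot": [0,0,0.25],"jaw": 4.5},{"translation": [-20.2,1.5,1.1],"delta_rot": [0,0,0.25],"jaw": 4.5}]'

```text
time: 2.5
tool_pos: [0.5779, -0.1073, 0.1996]
tool_rot: [-0.001, 0.63, 0.777, -0.0]
contact_force: [0.7, 0.1, -0.2]
gripper_width: 0.529
grasp_force: 0.0
```

```bash
python3 -c "
from h import *
delta([.578,-.109,.20],down(.208))
f=cam('wrist'); im=f['pixels'].copy()
for x,y,z in [(73,35,65),(73,-35,65),(73,0,65),(-68,-48,65)]:
    c,s=np.cos(.208),np.sin(.208)
    w=np.array([.5062+(c*x-s*y)/1e3,-.124+(s*x+c*y)/1e3,z/1e3])
    q=f['R']@w+f['t']; th=np.arctan2(np.hypot(*q[:2]),q[2]); d=q[:2]/np.hypot(*q[:2])*th
    u,v=d[0]*f['fx']+f['cx'],d[1]*f['fy']+f['cy']; print(u,v); cv2.circle(im,(int(round(u)),int(round(v))),3,(0,0,255),1)
np.savez('w1.npz',**{k:np.array(v) for k,v in f.items()})
cv2.imwrite('pics/w1.png',im)"
```

```text
t 2.5 tcp [ 0.5779 -0.1073  0.1996] shift cm [-0.17 -0.02 -0.04] rotvec [-0.001 -0.001  0.001]
254.41649221151195 149.54411657956757
254.32113941447702 221.32975171351322
254.3670952260183 186.80444283413107
120.84991263356494 230.24394733082408
```

View pics/w1.png

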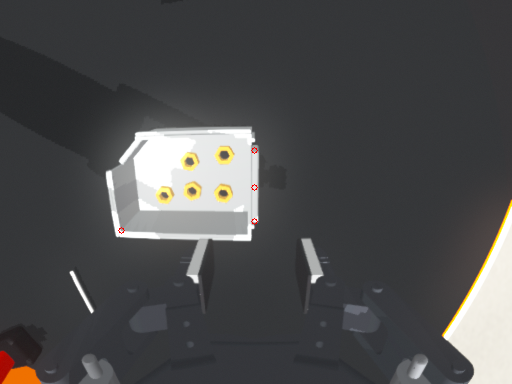

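The wrist view shows the predicted grip-wall points at (254,150)–(254,221) lying on the wall. The fingers straddle it and all five nuts are clear, so I'm descending.

Emit:
send_rows --steps '[{"translation": [-0.1,0,2],"delta_rot": [0,0,0],"jaw": 4.5},{"translation": [-0.2,0,5],"delta_rot": [0,0,0],"jaw": 4.5},{"translation": [-0.2,0,8],"delta_rot": [0,0,0],"jaw": 4.5},{"translation": [-0.2,0,10.5],"delta_rot": [0,0,0],"jaw": 4.5},{"translation": [-0.2,0,12.5],"delta_rot": [0,0,0],"jaw": 4.5},{"translation": [-0.2,0,14.2],"delta_rot": [0,0,0],"jaw": 4.5},{"translation": [-0.2,0,15.3],"delta_rot": [0,0,0],"jaw": 4.5},{"translation": [-0.2,0,15.8],"delta_rot": [0,0,0],"jaw": 4.5}]'

```text
time: 3.35
tool_pos: [0.5778, -0.1079, 0.0413]
tool_rot: [-0.001, 0.629, 0.778, -0.0]
contact_force: [0.9, 0.0, 0.5]
gripper_width: 0.529
grasp_force: 0.0
```

Emit:
send_rows --steps '[{"translation": [0,0,0],"delta_rot": [0,0,0],"jaw": 3.5},{"translation": [0,0,0],"delta_rot": [0,0,0],"jaw": 2.5},{"translation": [0,0,0],"delta_rot": [0,0,0],"jaw": 2},{"translation": [0,0,0],"delta_rot": [0,0,0],"jaw": 1.5},{"translation": [0,0,0],"delta_rot": [0,0,0],"jaw": 1},{"translation": [0,0,0],"delta_rot": [0,0,0],"jaw": 0.5},{"translation": [0,0,0],"delta_rot": [0,0,0],"jaw": 0},{"translation": [0,0,0],"delta_rot": [0,0,0],"jaw": 0}]'

```text
time: 4.15
tool_pos: [0.5787, -0.1088, 0.0429]
tool_rot: [0.0, 0.629, 0.777, 0.0]
contact_force: [-1.9, -0.2, 4.4]
gripper_width: 0.111
grasp_force: 59.2
```

Emit:
send_rows --steps '[{"translation": [0,0,-0.5],"delta_rot": [0,0,0],"jaw": 0},{"translation": [0,0,-1.5],"delta_rot": [0,0,0],"jaw": 0},{"translation": [0,0,-3],"delta_rot": [0,0,0],"jaw": 0},{"translation": [0,0,-5],"delta_rot": [0,0,0],"jaw": 0},{"translation": [0,0,-7],"delta_rot": [0,0,0],"jaw": 0},{"translation": [0,0,-9],"delta_rot": [0,0,0],"jaw": 0},{"translation": [0,0,-11],"delta_rot": [0,0,0],"jaw": 0},{"translation": [0,0,-13],"delta_rot": [0,0,0],"jaw": 0}]'

```text
time: 4.95
tool_pos: [0.5784, -0.1086, 0.1743]
tool_rot: [0.0, 0.629, 0.777, 0.0]
contact_force: [-0.1, -0.5, -2.7]
gripper_width: 0.108
grasp_force: 58.5
```

Emit:
send_rows --steps '[{"translation": [0,0,-2],"delta_rot": [0,0,0],"jaw": 0},{"translation": [0,0,-4],"delta_rot": [0,0,0],"jaw": 0},{"translation": [0,0,-6],"delta_rot": [0,0,0],"jaw": 0},{"translation": [0,0,-8],"delta_rot": [0,0,0],"jaw": 0},{"translation": [0,0,-9.5],"delta_rot": [0,0,0],"jaw": 0},{"translation": [0,0,-10.5],"delta_rot": [0,0,0],"jaw": 0},{"translation": [0,0,-11],"delta_rot": [0,0,0],"jaw": 0},{"translation": [0,0,-11],"delta_rot": [0,0,0],"jaw": 0}]'

```text
time: 5.75
tool_pos: [0.5785, -0.1087, 0.2828]
tool_rot: [0.0, 0.629, 0.777, 0.0]
contact_force: [-0.6, 0.3, -2.8]
gripper_width: 0.108
grasp_force: 58.5
```

```bash
python3 -c "
from h import *
s=state();print(s['joint_pos'].round(3),s['contact_force'],s['ft_torque'])
f=cam('wrist'); cv2.imwrite('pics/w2.png',f['pixels'])
d=np.array([-1,1,0])/2**.5; ax_t=np.cross([0,0,1],d)  # tote axes; tool axes: y=tote x, z=-tote z, x=y x z
M=np.array([np.cross([1,0,0],[0,0,-1]),[1,0,0],[0,0,-1]]); print('tool rot axis',M@ax_t)
print(tool()[1].as_matrix().round(2))"
```

```text
[-0.312 -0.053  1.657  0.     1.538 -0.522] [-0.61366652  0.30639662 -2.84957883] [ 0.02620566 -0.18551037  0.05659064]
tool rot axis [-0.70710678 -0.70710678  0.        ]
[[-0.21  0.98 -0.  ]
 [ 0.98  0.21  0.  ]
 [ 0.   -0.   -1.  ]]
```

View pics/w2.png

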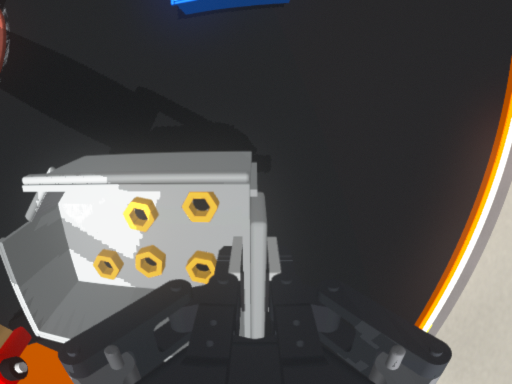

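The tote hangs level at 0.28 m, with its five nuts at about (140,214), (200,206), (107,264), (150,262) and (202,267). Now I'm tipping it slowly towards the picking corner.

Emit:
send_rows --steps '[{"translation": [0,0,0],"delta_rot": [-0.01,-0.01,0],"jaw": 0},{"translation": [0,0,0],"delta_rot": [-0.025,-0.025,0],"jaw": 0},{"translation": [0,0,0],"delta_rot": [-0.045,-0.045,0],"jaw": 0},{"translation": [0,0,0],"delta_rot": [-0.065,-0.065,0],"jaw": 0},{"translation": [0,0,0],"delta_rot": [-0.08,-0.08,0],"jaw": 0},{"translation": [0,0,0],"delta_rot": [-0.095,-0.095,0],"jaw": 0},{"translation": [0,0,0],"delta_rot": [-0.11,-0.11,0],"jaw": 0},{"translation": [0,0,0],"delta_rot": [-0.12,-0.12,0],"jaw": 0}]'

```text
time: 6.6
tool_pos: [0.5782, -0.1085, 0.2823]
tool_rot: [0.085, 0.627, 0.775, 0.009]
contact_force: [0.2, -0.0, -2.6]
gripper_width: 0.11
grasp_force: 58.5
```

Emit:
send_rows --steps '[{"translation": [0,0,0],"delta_rot": [-0.012,-0.012,0],"jaw": 0},{"translation": [0,0,0],"delta_rot": [-0.024,-0.024,0],"jaw": 0},{"translation": [0,0,0],"delta_rot": [-0.036,-0.036,0],"jaw": 0},{"translation": [0,0,0],"delta_rot": [-0.048,-0.048,0],"jaw": 0},{"translation": [0,0,0],"delta_rot": [-0.06,-0.06,0],"jaw": 0},{"translation": [0,0,0],"delta_rot": [-0.072,-0.072,0],"jaw": 0},{"translation": [0,0,0],"delta_rot": [-0.084,-0.084,0],"jaw": 0},{"translation": [0,0,0],"delta_rot": [-0.096,-0.096,0],"jaw": 0}]'

```text
time: 7.4
tool_pos: [0.5783, -0.1086, 0.2823]
tool_rot: [0.152, 0.622, 0.768, 0.016]
contact_force: [0.3, -0.9, -2.8]
gripper_width: 0.11
grasp_force: 58.5
```

Emit:
send_rows --steps '[{"translation": [0,0,0],"delta_rot": [-0.012,-0.012,0],"jaw": 0},{"translation": [0,0,0],"delta_rot": [-0.024,-0.024,0],"jaw": 0},{"translation": [0,0,0],"delta_rot": [-0.036,-0.036,0],"jaw": 0},{"translation": [0,0,0],"delta_rot": [-0.048,-0.048,0],"jaw": 0},{"translation": [0,0,0],"delta_rot": [-0.06,-0.06,0],"jaw": 0},{"translation": [0,0,0],"delta_rot": [-0.072,-0.072,0],"jaw": 0},{"translation": [0,0,0],"delta_rot": [-0.084,-0.084,0],"jaw": 0},{"translation": [0,0,0],"delta_rot": [-0.096,-0.096,0],"jaw": 0}]'

```text
time: 8.2
tool_pos: [0.5783, -0.1086, 0.2823]
tool_rot: [0.218, 0.614, 0.758, 0.023]
contact_force: [-0.5, -0.7, -2.7]
gripper_width: 0.106
grasp_force: 58.6
```

```bash
python3 -c "
from h import *
s=state();print(s['joint_pos'].round(3)); print(tool()[1].as_matrix().round(3), s['gripper_width'])
cv2.imwrite('pics/w3.png',cam('wrist')['pixels'])"
```

```text
[-0.25  -0.299  1.915 -0.154  1.108 -0.42 ]
[[-0.151  0.921  0.359]
 [ 0.941  0.246 -0.233]
 [-0.303  0.303 -0.904]] 0.10645953260635589
```

View pics/w3.png

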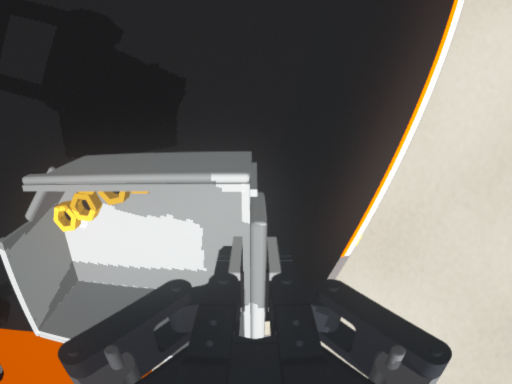

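The nuts are sliding and gathering near the corner at about (65–145,190–216). I'm tipping on to 40°, then holding.

Emit:
send_rows --steps '[{"translation": [0,0,0],"delta_rot": [-0.012,-0.012,0],"jaw": 0},{"translation": [0,0,0],"delta_rot": [-0.024,-0.024,0],"jaw": 0},{"translation": [0,0,0],"delta_rot": [-0.036,-0.036,0],"jaw": 0},{"translation": [0,0,0],"delta_rot": [-0.048,-0.048,0],"jaw": 0},{"translation": [0,0,0],"delta_rot": [-0.06,-0.06,0],"jaw": 0},{"translation": [0,0,0],"delta_rot": [-0.072,-0.072,0],"jaw": 0},{"translation": [0,0,0],"delta_rot": [-0.084,-0.084,0],"jaw": 0},{"translation": [0,0,0],"delta_rot": [-0.096,-0.096,0],"jaw": 0}]'

```text
time: 9.05
tool_pos: [0.5783, -0.1086, 0.2823]
tool_rot: [0.284, 0.603, 0.745, 0.03]
contact_force: [0.1, -0.2, -3.1]
gripper_width: 0.111
grasp_force: 58.6
```

Emit:
send_rows --steps '[{"translation": [0,0,0],"delta_rot": [-0.012,-0.012,0],"jaw": 0},{"translation": [0,0,0],"delta_rot": [-0.024,-0.024,0],"jaw": 0},{"translation": [0,0,0],"delta_rot": [-0.036,-0.036,0],"jaw": 0},{"translation": [0,0,0],"delta_rot": [-0.048,-0.048,0],"jaw": 0},{"translation": [0,0,0],"delta_rot": [-0.06,-0.06,0],"jaw": 0},{"translation": [0,0,0],"delta_rot": [-0.07,-0.07,0],"jaw": 0},{"translation": [0,0,0],"delta_rot": [-0.08,-0.08,0],"jaw": 0},{"translation": [0,0,0],"delta_rot": [-0.085,-0.085,0],"jaw": 0}]'

```text
time: 9.85
tool_pos: [0.5782, -0.1085, 0.2821]
tool_rot: [0.34, 0.591, 0.731, 0.036]
contact_force: [-0.3, 0.3, -2.3]
gripper_width: 0.109
grasp_force: 58.7
```

Emit:
send_rows --steps '[{"translation": [0,0,0],"delta_rot": [0,0,0],"jaw": 0},{"translation": [0,0,0],"delta_rot": [0,0,0],"jaw": 0},{"translation": [0,0,0],"delta_rot": [0,0,0],"jaw": 0},{"translation": [0,0,0],"delta_rot": [0,0,0],"jaw": 0},{"translation": [0,0,0],"delta_rot": [0,0,0],"jaw": 0},{"translation": [0,0,0],"delta_rot": [0,0,0],"jaw": 0},{"translation": [0,0,0],"delta_rot": [0,0,0],"jaw": 0},{"translation": [0,0,0],"delta_rot": [0,0,0],"jaw": 0}]'

```text
time: 10.65
tool_pos: [0.5784, -0.1086, 0.2823]
tool_rot: [0.34, 0.591, 0.731, 0.036]
contact_force: [-0.3, -0.2, -2.9]
gripper_width: 0.11
grasp_force: 58.6
```

Emit:
send_rows --steps '[{"translation": [0,0,0],"delta_rot": [0,0,0],"jaw": 0},{"translation": [0,0,0],"delta_rot": [0,0,0],"jaw": 0},{"translation": [0,0,0],"delta_rot": [0,0,0],"jaw": 0},{"translation": [0,0,0],"delta_rot": [0,0,0],"jaw": 0},{"translation": [0,0,0],"delta_rot": [0,0,0],"jaw": 0},{"translation": [0,0,0],"delta_rot": [0,0,0],"jaw": 0},{"translation": [0,0,0],"delta_rot": [0,0,0],"jaw": 0},{"translation": [0,0,0],"delta_rot": [0,0,0],"jaw": 0}]'

```text
time: 11.45
tool_pos: [0.5784, -0.1086, 0.2823]
tool_rot: [0.34, 0.591, 0.731, 0.036]
contact_force: [-0.0, 0.0, -3.5]
gripper_width: 0.112
grasp_force: 58.7
```

```bash
python3 -c "
from h import *
s=state(); print(tool()[1].as_matrix().round(3), s['gripper_width'])
a,b=cam('wrist'),cam('scene')
A=cv2.resize(a['pixels'][130:350,0:280],(560,440)); B=b['pixels'][100:320,120:400]; B=cv2.resize(B,(560,440))
cv2.imwrite('pics/w4.png',A); cv2.imwrite('pics/s4.png',B)
f=cam('top'); P=cloud(f); Q=P[(P[...,2]>.05)&(P[...,2]<.6)]; Q=Q[(abs(Q[:,0]-.5)<.12)&(abs(Q[:,1]+.1)<.12)]; print('lowest',np.sort(Q[:,2])[:5])
cv2.imwrite('pics/t4.png',f['pixels'])"
```

```text
[[-0.07   0.84   0.539]
 [ 0.888  0.298 -0.349]
 [-0.454  0.454 -0.767]] 0.11237765060368872
lowest [0.17410382 0.17451299 0.17693629 0.17726185 0.17868441]
```

View pics/w4.png

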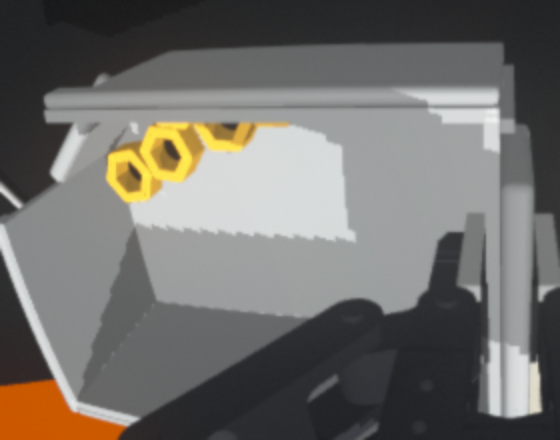

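View pics/s4.png

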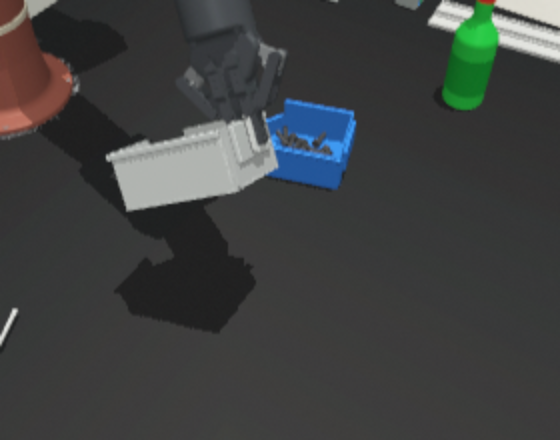

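View pics/t4.png

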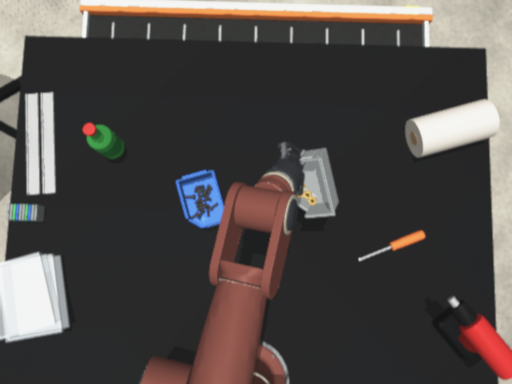

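The wrist crop shows the nuts bunched at the cut corner, at about (133,172), (170,150) and (225,130), with others partly hidden behind the left rim. The other two views show the blue tote, bottle and screwdriver undisturbed. I'll check where the brass lies in tote coordinates.

Run:
```python
from h import *
p,r=tool()
Rt=r.as_matrix()@np.array([[0,1,0],[1,0,0],[0,0,-1.]])  # tote x=tool y, y=tool x, z=-tool z
o=p-Rt@np.array([.073,0,.043])
def brass(f): return cv2.inRange(cv2.cvtColor(f['pixels'],cv2.COLOR_BGR2HSV),(18,110,60),(35,255,255))
canvas=np.zeros((300,400),np.uint8)
for n in ['wrist','top']:
    f=cam(n); m=brass(f); v,u=np.nonzero(m); x=(u-f['cx'])/f['fx'];y=(v-f['cy'])/f['fy']
    if n=='wrist':
        th=np.hypot(x,y); d=np.c_[x/th*np.sin(th),y/th*np.sin(th),np.cos(th)]
    else: d=np.c_[x,y,np.ones_like(x)]
    d=d@f['R']@Rt; c=Rt.T@(-f['R'].T@f['t']-o); s=(.013-c[2])/d[:,2]; q=(c+d*s[:,None])*1e3
    k=(abs(q[:,0])<70)&(abs(q[:,1])<60); q=q[k]; print(n,len(q),'min',q.min(0).round(),'max',q.max(0).round())
    H,_,_=np.histogram2d(q[:,0],q[:,1],bins=[np.arange(-70,31,10),np.arange(-50,61,10)]); print(H.astype(int))
```

```text
wrist 1559 min [-67.   1.  13.] max [ 7. 30. 13.]
[[  0   0   0   0   0  62  74   0   0   0   0]
 [  0   0   0   0   0 125 139  28   0   0   0]
 [  0   0   0   0   0  57 164 111   0   0   0]
 [  0   0   0   0   0   6 149 162   0   0   0]
 [  0   0   0   0   0   0  49 167   0   0   0]
 [  0   0   0   0   0   0   0 168   0   0   0]
 [  0   0   0   0   0   0   0  87   0   0   0]
 [  0   0   0   0   0   0   0  11   0   0   0]
 [  0   0   0   0   0   0   0   0   0   0   0]
 [  0   0   0   0   0   0   0   0   0   0   0]]
top 98 min [-65.   1.  13.] max [-17.  40.  13.]
[[ 0  0  0  0  0  4  4  0  0  0  0]
 [ 0  0  0  0  0 12 14  0  0  0  0]
 [ 0  0  0  0  0  5 12  5  1  0  0]
 [ 0  0  0  0  0  2 14 14  5  1  0]
 [ 0  0  0  0  0  0  3  1  0  0  0]
 [ 0  0  0  0  0  0  0  1  0  0  0]
 [ 0  0  0  0  0  0  0  0  0  0  0]
 [ 0  0  0  0  0  0  0  0  0  0  0]
 [ 0  0  0  0  0  0  0  0  0  0  0]
 [ 0  0  0  0  0  0  0  0  0  0  0]]
```

The fifth nut seems to be queued along the left wall, about 50 mm from the corner. There's plenty of time, so I'll rock the tilt gently towards the front wall to bunch the nuts tighter, then bring it back.

Run:
```python
from h import *
p,r=tool(); L=R.from_matrix(down(.208))
if 1: # check which level yaw matches
    print((L.inv()*r).as_rotvec().round(3))
print((r.inv()*L*R.from_rotvec([-.66,-.10,0])).as_rotvec().round(3), state()['time'])
```

```text
[-0.493 -0.492 -0.002]
[-0.153  0.366  0.135] 11.7
```

Emit:
send_rows --steps '[{"translation": [0,0,0],"delta_rot": [-0.01,0.02,0.01],"jaw": 0},{"translation": [0,0,0],"delta_rot": [-0.03,0.07,0.026],"jaw": 0},{"translation": [0,0,0],"delta_rot": [-0.054,0.13,0.048],"jaw": 0},{"translation": [0,0,0],"delta_rot": [-0.08,0.19,0.07],"jaw": 0},{"translation": [0,0,0],"delta_rot": [-0.105,0.25,0.092],"jaw": 0},{"translation": [0,0,0],"delta_rot": [-0.13,0.31,0.114],"jaw": 0},{"translation": [0,0,0],"delta_rot": [-0.147,0.35,0.13],"jaw": 0},{"translation": [0,0,0],"delta_rot": [-0.153,0.366,0.135],"jaw": 0}]'

```text
time: 12.5
tool_pos: [0.5781, -0.1096, 0.2822]
tool_rot: [0.242, 0.595, 0.734, 0.22]
contact_force: [0.1, -1.0, -2.2]
gripper_width: 0.107
grasp_force: 58.6
```

Emit:
send_rows --steps '[{"translation": [0,0,0],"delta_rot": [0,0,0],"jaw": 0},{"translation": [0,0,0],"delta_rot": [0,0,0],"jaw": 0},{"translation": [0,0,0],"delta_rot": [0,0,0],"jaw": 0},{"translation": [0,0,0],"delta_rot": [0,0,0],"jaw": 0},{"translation": [0,0,0],"delta_rot": [0,0,0],"jaw": 0},{"translation": [0,0,0],"delta_rot": [0,0,0],"jaw": 0},{"translation": [0,0,0],"delta_rot": [0,0,0],"jaw": 0},{"translation": [0,0,0],"delta_rot": [0,0,0],"jaw": 0}]'

```text
time: 13.3
tool_pos: [0.5784, -0.1086, 0.2824]
tool_rot: [0.242, 0.595, 0.734, 0.221]
contact_force: [0.4, 0.1, -2.3]
gripper_width: 0.108
grasp_force: 58.6
```

Run:
```python
from h import *
p,r=tool(); L=R.from_matrix(down(.208))
print((L.inv()*r).as_rotvec().round(3))
print((r.inv()*L*R.from_rotvec([-.494,-.494,0])).as_rotvec().round(3), state()['time'])
a=cam('wrist'); cv2.imwrite('pics/w5.png',cv2.resize(a['pixels'][150:310,0:200],(750,600)))
```

```text
[-0.66  -0.1   -0.001]
[ 0.153 -0.368 -0.134] 13.3
```

View pics/w5.png

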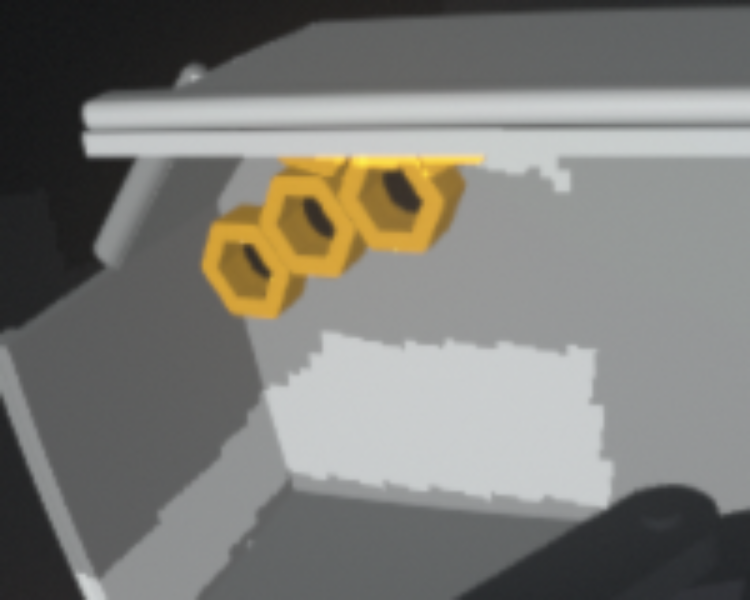

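Now three nuts show in one tight row at (250,262), (315,222) and (400,200), with the other two right behind the rim at (310–480,160), against the cut wall. I'm returning the tilt to straight at the corner.

Emit:
send_rows --steps '[{"translation": [0,0,0],"delta_rot": [0.008,-0.02,-0.007],"jaw": 0},{"translation": [0,0,0],"delta_rot": [0.03,-0.07,-0.025],"jaw": 0},{"translation": [0,0,0],"delta_rot": [0.054,-0.13,-0.047],"jaw": 0},{"translation": [0,0,0],"delta_rot": [0.08,-0.19,-0.07],"jaw": 0},{"translation": [0,0,0],"delta_rot": [0.105,-0.25,-0.092],"jaw": 0},{"translation": [0,0,0],"delta_rot": [0.13,-0.31,-0.113],"jaw": 0},{"translation": [0,0,0],"delta_rot": [0.147,-0.35,-0.128],"jaw": 0},{"translation": [0,0,0],"delta_rot": [0.153,-0.368,-0.134],"jaw": 0}]'

```text
time: 14.15
tool_pos: [0.5785, -0.1077, 0.2821]
tool_rot: [0.34, 0.592, 0.73, 0.035]
contact_force: [-1.2, -0.1, -2.8]
gripper_width: 0.111
grasp_force: 58.6
```

Emit:
send_rows --steps '[{"translation": [0,0,0],"delta_rot": [0,0,0],"jaw": 0},{"translation": [0,0,0],"delta_rot": [0,0,0],"jaw": 0},{"translation": [0,0,0],"delta_rot": [0,0,0],"jaw": 0},{"translation": [0,0,0],"delta_rot": [0,0,0],"jaw": 0},{"translation": [0,0,0],"delta_rot": [0,0,0],"jaw": 0},{"translation": [0,0,0],"delta_rot": [0,0,0],"jaw": 0},{"translation": [0,0,0],"delta_rot": [0,0,0],"jaw": 0},{"translation": [0,0,0],"delta_rot": [0,0,0],"jaw": 0}]'

```text
time: 14.95
tool_pos: [0.5784, -0.1087, 0.2823]
tool_rot: [0.34, 0.592, 0.73, 0.035]
contact_force: [-0.1, 0.0, -3.0]
gripper_width: 0.108
grasp_force: 58.7
```

Run:
```python
from h import *
s=state(); print(s['time'],s['gripper_width'],abs(s['joint_vel']).max())
a=cam('wrist'); cv2.imwrite('pics/w6.png',cv2.resize(a['pixels'][150:310,0:200],(750,600)))
f=cam('scene'); print('brass on table:', [ (c.round(),int(st[4])) for c,st in zip(*(lambda r:(r[3][1:],r[2][1:]))(cv2.connectedComponentsWithStats(cv2.inRange(cv2.cvtColor(f['pixels'],cv2.COLOR_BGR2HSV),(18,110,60),(30,255,255))))) if st[4]>3])
```

```text
14.95 0.10773350257538433 0.00456793195985365
brass on table: [(array([347.,  41.]), 1695), (array([353.,  88.]), 284), (array([320.,  83.]), 47), (array([475., 298.]), 1321), (array([453., 209.]), 94), (array([433., 259.]), 48), (array([421., 290.]), 136), (array([ 99., 308.]), 309), (array([393., 363.]), 96)]
```

View pics/w6.png

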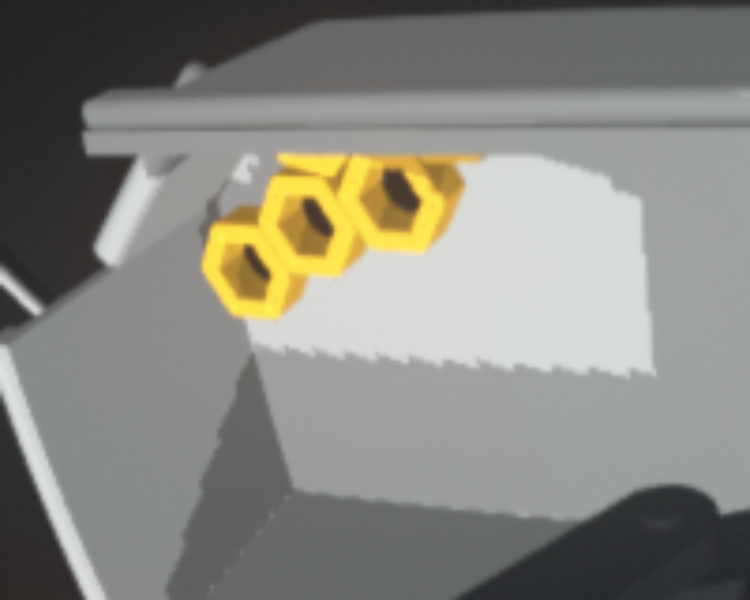

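The nuts stay bunched: three in front at (250,265), (310,225) and (400,200), and two behind at (310–480,160). There is no brass on the trolley and the grip is steady, so I'm handing in.

```bash
python3 -c "
from plant import *
print(job_done())"
```

```text
the job is handed in; nothing more can be done
None
```

The job is handed in: the grey tote is held steady, tilted about 40° towards its picking corner and at least 12 cm above the trolley top; the nuts look bunched in that corner (three in plain view, two only partly visible behind the rim), none showed up on the trolley, and the blue tote, bottle and screwdriver were not touched.

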